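# Pull the filter cassette from a vacuum cleaner and hold it tipped for inspection

## Robot

A 6-joint arm with a two-finger parallel gripper is mounted at the origin on the work surface. World frame = base frame: x ahead of the robot, y to its left, z up, the work surface at z = 0. Lengths are in m, angles in rad, forces in N, time in s.
With the tool pointing down it reaches from about 0.3 to 0.95 m from the base axis. Payload 3.1 kg.
Tool frame: the origin (TCP) lies midway between the tips of the shut fingers; the grasp point (between the pads) lies 19 mm behind it (bot.hold_point_z is the z of the grasp point in the tool frame, in m); z points along the fingers, y is the line along which they close (so a half turn about z gives the same grasp; the last joint's range is limited). The gripper opens to 85 mm and grips with 20 to 120 N. Pads are 22 mm wide; open, the fingers measure 114 mm over their backs; the gripper's body (76 mm by 85 mm) begins 54 mm behind the grasp point. The pads swing forward as they close: fully open they stand 13 mm farther back than shut.
Start: joints at [1.175, 0.308, 1.634, -0, 1.2, -0.07], TCP at [0.2, 0.592, 0.231] pointing down, gripper open.
Joint ranges: [-3.06, 3.06], [-0.79, 1.96], [0.05, 2.63], [-1.19, 4.34], [0.05, 2.64], [-2.94, 2.94]. Speed limits (rad/s): [2.79, 2.79, 3.14, 3.14, 3.14, 3.14].

## Interface

Orientations are given as a unit quaternion [w, x, y, z].
In Python, from bench import bot gives the robot as it stands.
- The arm moves only by the tool play_rows, never from a script. Its argument "plan" is a list that holds one entry, the list of rows, each a list of 4 numbers: the shift along the tool's x, y, z normalised to -1 to 1, where 1 is 100 mm, then the turn about the tool's z normalised to -1 to 1, where 1 is 45 degrees. In form: [[[dx, dy, dz, roll], ...]]. A call has exactly 5 rows; each row is the pose to reach, as a shift and turn from the pose commanded when the call began, along the tool's axes at that moment; what a row does not reach only later rows make up. A row lasts 1/12 s, in which the tool goes at most 41.7 mm and 7.16 degrees, less where a joint would pass 70% of its speed; a pose out of reach is approached as far as the arm can. A call with a number of a shift or a turn outside -1 to 1 is refused whole. A call with a gripper value outside its range is refused whole. "grip" is the gripper's target within -1 to 1 (fully open at 1, half-way at 0, shut at -1), set as the call begins (left out, the last holds). The fingers move at their own pace and stop on an object; "force" is the grip in N (left out, the last holds). Time passes only in rows, so rows that repeat a pose let the fingers close, or fill a call up. It gives the time, the measured TCP pose, the force, the opening and the grip force at its end, in the units of the state.
- bot.get_state(): the state, without advancing time (a new reading comes with each control period).
- bot.capture(name): name is "side" or "top"; returns a dict with "frame" (384x512x3 uint8, blue, green, red), "range_z" (384x512 float32, m along the optical axis (not along the pixel's ray), 0 where there is no reading), "camera_matrix" (3x3 intrinsics, pixels), "k1" (the pictures are not rectified: a ray, as slopes to the right and down, at radius r is drawn at 1 + k1 r^2 times it, then the intrinsics apply), "extrinsics" (4x4, takes a point from camera to world coordinates). Camera axes: x right, y up, looking along -z (the intrinsics and any distortion apply to the point x, -y, -z); pixel columns grow to the right and rows downward; lengths in m; the calibration is good to about 2 mm. A picture is of the moment at which its call begins.
- bot.finish_job(): hands the job in; it is judged then, once.
The state is a dict: "clock": time; "joint_positions": joint angles; "joint_vel": joint speeds; "effort": joint torques, N m; "eef_pos": TCP position; "eef_rot": TCP orientation; "ft_force": force on the tool from outside, world axes, zero at the start; "ft_torque": the same for the moment, N m; "finger_gap": finger opening in m; "grip_force": force on a finger pad.
Only numpy, scipy, OpenCV 4.12 (cv2) and the standard library are available. Lean on these libraries where they do the work, as an engineer would, in place of code of your own. Each camera call takes 0.05 s, during which the arm holds its last target. There are 200 camera calls.

## Task

Slide the yellow catch on the red vacuum cleaner fully back, grip the blue rib of the filter cassette and draw the cassette straight up until it is wholly out of its bay. Only then tip it to about 60 degrees from upright (to any side) so that its pleats can be looked over, and finish while still holding it like that, still, touching nothing else, with its middle at least 10 cm above the cleaner's deck. Leave the catch open, and leave the screwdriver, the spray can and the parts tray where they are.

Things in the scene. Friction and masses are not known exactly. Their poses are not given: they have to be found in the camera images.
- cleaner: red and black canister vacuum cleaner, fixed on the bench, cover off, 260 (x) by 380 (y) mm; wheels reach x = +-150, the nose y = -255. Flat deck 130 mm above the bench. Origin: centre of its underside, z up. Filter bay in the deck at x = 0, y = -40 mm; the catch is on the bay's +y side. A black strip 160 by 45 mm rises 18 mm over the deck at y = 160.
- deck (a point): the point at the centre of the filter bay's mouth, level with the deck (130 mm above the bench); axes as the cleaner's. The bay is 75 mm deep, with about 2 mm of play around the cassette.
- filter_mid (a point): centre of the loose filter cassette (0.14 to 0.28 kg), half-way up its 107 mm; y along its rib, z up, axes as the cleaner's at first. From below: white pleated body 70 (x) by 110 (y) by 65 high, in the bay; grey flange 90 by 130 by 6, lying on the deck; blue grip rib 14 (x) by 60 (y) by 36 high. The flange's top is 17.5 mm above this point; the mass centre about 15 below it.
- filter_grip (a point): the place to grip the cassette: on the blue rib, 24 mm above the flange and 12 mm under the rib's top; axes as the cassette's. The rib is 14 mm thick along x.
- catch (a joint): how far the yellow catch is slid back along the cleaner's +y, in m: 0 shut (its plate covers the cassette's flange by 12 mm and locks it in), 0.03 fully back at its stop. The flange is free from 0.012 on. About 2 N of friction; it stays where it is left.
- catch_grip (a point): on the axis of the catch's upright yellow finger post, 16 by 16 mm square, 36 mm above the deck and 14 mm under the post's top; axes as the cleaner's. It stands on the catch's flat plate, 30 mm wide, whose top is 14 mm above the deck. The post moves with the catch, from 105 mm (shut) to 135 mm (back) in +y from the bay's centre.
- screwdriver: bystander: screwdriver 200 mm long, lying on the bench on the cleaner's +x side; to be left alone
- can: bystander: spray can, 52 mm across, 150 mm high, standing on the bench at the +y or -y end of the cleaner; origin at the centre of its underside; to be left alone
- tray: bystander: grey open parts tray 110 by 90 by 35 mm on the bench at the other end of the cleaner; origin at the centre of its underside; to be left alone

How it is judged:
By the outcome, as a careful person would: the job done as asked, in the order asked, and still so for the second after the job is handed in, while the arm keeps its last pose, push and grip.
It also fails if it takes over 51 s, if anything falls off the work surface, if the arm or the gripper's body presses on something with over 40 N, if the wrist force passes 120 N, or if a joint passes its speed limit or range.

## Working session

There is one attempt and no reset: what is moved stays moved. The work goes in short steps, Python scripts to look and compute and a tool call to move; the robot and the scene stay as the last step left them, time stands still between calls to the robot, and variables do not carry over. Pictures are saved under pics/ and viewed, at most 10 in all, crops included, and the job is handed in when it is done.

Besides the shell and the picture viewer there is one more tool, called as name([rows], argument=value, ...), one row to a line, values as JSON. play_rows: Moves the arm, as the interface text tells. Scaled input: -1 to 1 covers 100 mm each way for a shift and 45 degrees each way for a turn. Its arguments: {"type":"object","properties":{"plan":{"type":"array","items":{"type":"array","items":{"type":"array","items":{"type":"number"}}}},"grip":{"type":"number"},"force":{"type":"number"}},"required":["plan"]}

```bash
mkdir -p pics
cat > h.py <<'E'
import numpy as np, cv2
from bench import bot
from scipy.spatial.transform import Rotation as R
def cloud(c):
    K=c["camera_matrix"];h,w=c["range_z"].shape
    D=np.array([c["k1"],0,0,0,0],float)
    # drawn = s*(1+k1 r^2): OpenCV radial model
    v,u=np.mgrid[:h,:w]
    n=cv2.undistortPoints(np.stack([u,v],-1).reshape(-1,1,2).astype(np.float64),np.array(K,float),D).reshape(h,w,2)
    z=c["range_z"]
    P=np.stack([n[...,0]*z,-n[...,1]*z,-z],-1)
    E=np.array(c["extrinsics"]);W=P@E[:3,:3].T+E[:3,3]
    W[z==0]=np.nan
    return W
def rot(s): q=s["eef_rot"]; return R.from_quat([q[1],q[2],q[3],q[0]]).as_matrix()
E
python3 - <<'E'
from h import *
ims=[]
for n in("top","side"):
    c=bot.capture(n); cv2.imwrite(f"pics/{n}0.png",c["frame"]); W=cloud(c); np.save(f"/tmp/{n}.npy",W); np.save(f"/tmp/{n}f.npy",c["frame"])
    print(n,c["k1"],np.array(c["extrinsics"])[:3,3])
s=bot.get_state();print(s);print(rot(s), bot.hold_point_z)
E
```

```text
top 0.021664733929580262 [0.51073435 0.02491031 1.22744054]
side -0.023335151784029406 [0.62724319 0.73955789 0.97624437]
{'clock': 0.1, 'joint_positions': array([ 1.17528708e+00,  3.08941673e-01,  1.63506361e+00, -2.09710129e-05,
        1.19971106e+00, -6.97007244e-02]), 'joint_vel': array([-8.60369125e-04,  6.10006546e-05, -3.23598532e-03, -1.36838166e-03,
       -6.71259405e-04, -8.26125036e-04]), 'effort': array([-8.23131104e-04, -4.16407549e+01, -2.77642214e+01, -1.12526116e-04,
        4.08891981e-03,  1.12017275e-05]), 'eef_pos': array([0.19978819, 0.59141279, 0.23014506]), 'eef_rot': array([-2.35264211e-04,  1.62180844e-01,  9.86760481e-01, -1.03549900e-03]), 'ft_force': array([-0.21116499,  0.21507916, -0.96398963]), 'ft_torque': array([ 0.01881158, -0.02436714, -0.00254677]), 'grip_force': 0.0, 'finger_gap': 0.08533904101320533}
[[-9.47394637e-01  3.20066808e-01 -8.00175057e-04]
 [ 3.20067783e-01  9.47392603e-01 -1.96726829e-03]
 [ 1.28422648e-04 -2.11988968e-03 -9.99997745e-01]] -0.0187
```

View pics/top0.png

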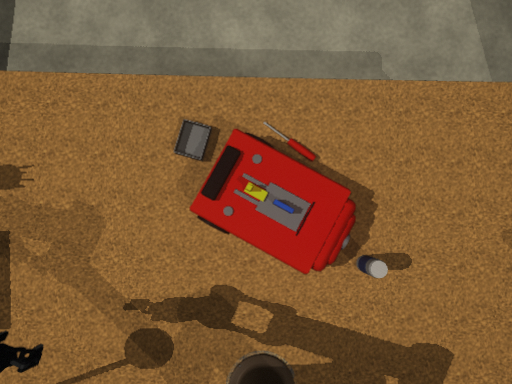

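View pics/side0.png

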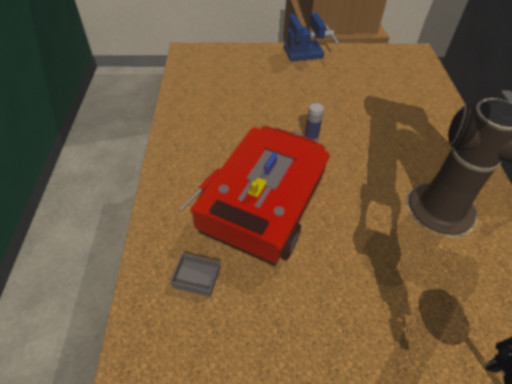

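The top view shows the cleaner near (280,200), the rib at (285,206), the yellow post at (255,190), the strip at (221,172), the can at (375,267) and the tray at (194,140). The side nearest the robot is clear. Next I measure positions.

Run:
```python
from h import *
for n in("top","side"):
    W=np.load(f"/tmp/{n}.npy");f=np.load(f"/tmp/{n}f.npy");hsv=cv2.cvtColor(f,cv2.COLOR_BGR2HSV).astype(int)
    H,S,V=hsv[...,0],hsv[...,1],hsv[...,2];x,y,z=W[...,0],W[...,1],W[...,2]
    box=(x>.25)&(x<.95)&(abs(y)<.4)
    for nm,m in (("rib",(H>100)&(H<130)&(S>120)&(z>.14)&box),("yellow",(H>22)&(H<35)&(S>150)&(z>.135)&box)):
        p=W[m];print(n,nm,len(p),p.mean(0).round(4),np.percentile(p[:,2],[5,50,95]).round(4))
        t=p[p[:,2]>np.percentile(p[:,2],95)-.008]
        r=cv2.minAreaRect((t[:,:2]*1000).astype(np.float32));print("  top",len(t),t.mean(0).round(4),r)
    m=((H<6)|(H>174))&(S>150)&(z>.122)&(z<.138)&box
    p=W[m];r=cv2.minAreaRect((p[:,:2]*1000).astype(np.float32));print(n,"deck",len(p),p.mean(0).round(4),r)
    m=(V<60)&(z>.14)&(z<.155)&box;p=W[m];print(n,"strip",len(p),p.mean(0).round(4),cv2.minAreaRect((p[:,:2]*1000).astype(np.float32)))
```

```text
top rib 100 [ 0.5472 -0.0472  0.1713] [0.1679 0.1714 0.1744]
  top 98 [ 0.5472 -0.047   0.1714] ((547.4935302734375, -47.02568817138672), (58.464012145996094, 12.554986953735352), 63.78078079223633)
top yellow 182 [0.5851 0.0281 0.15  ] [0.1399 0.1441 0.1803]
  top 31 [0.596  0.0486 0.1793] ((596.1959228515625, 48.74026870727539), (14.797182083129883, 14.850973129272461), 64.05342102050781)
top deck 10211 [ 0.5514 -0.0354  0.1293] ((557.938720703125, -26.9354248046875), (414.59832763671875, 273.1062316894531), 62.94755935668945)
top strip 820 [0.6388 0.1287 0.1471] ((639.6442260742188, 128.65081787109375), (42.2209587097168, 156.04457092285156), 62.66226577758789)
side rib 61 [ 0.5477 -0.0403  0.1724] [0.1661 0.1732 0.1764]
  top 54 [ 0.5482 -0.0402  0.1733] ((548.4782104492188, -41.756813049316406), (56.265846252441406, 10.917277336120605), 60.86805725097656)
side yellow 184 [0.5881 0.0403 0.1548] [0.1427 0.1467 0.1821]
  top 34 [0.5971 0.0525 0.1802] ((597.2611083984375, 50.61298751831055), (16.931968688964844, 14.46127986907959), 60.998905181884766)
side deck 7074 [ 5.584e-01 -2.000e-04  1.306e-01] ((560.1715087890625, -21.934463500976562), (411.4967346191406, 274.7529296875), 62.60184097290039)
side strip 696 [0.6376 0.1397 0.1488] ((638.4676513671875, 137.009521484375), (37.247623443603516, 149.60797119140625), 62.448509216308594)
```

play_rows([
  [[-0.19,-0.13,-0.04,0.146],[-0.38,-0.26,-0.08,0.292],[-0.56,-0.4,-0.12,0.438],[-0.75,-0.53,-0.16,0.584],[-0.94,-0.66,-0.2,0.73]],
], grip=1)

```text
clock: 0.52
eef_pos: [0.2681, 0.4982, 0.2507]
eef_rot: [-0.0, 0.437, 0.899, -0.001]
ft_force: [-0.4, -0.1, 0.4]
finger_gap: 0.0857
grip_force: 0.0
```

play_rows([
  [[-0.2,-0.01,0,0.146],[-0.4,-0.02,0,0.292],[-0.6,-0.02,0,0.438],[-0.8,-0.03,0,0.584],[-1,-0.04,0,0.73]],
])

```text
clock: 0.93
eef_pos: [0.3273, 0.4176, 0.2508]
eef_rot: [0.0, 0.674, 0.739, -0.0]
ft_force: [-0.1, -0.8, 0.4]
finger_gap: 0.0856
grip_force: 0.0
```

play_rows([
  [[-0.2,0.12,0,0.146],[-0.4,0.23,0,0.292],[-0.59,0.35,0,0.438],[-0.79,0.47,0,0.584],[-0.99,0.58,0,0.73]],
])

```text
clock: 1.35
eef_pos: [0.3949, 0.3248, 0.2508]
eef_rot: [0.0, 0.855, 0.518, -0.0]
ft_force: [-0.2, 0.7, 0.4]
finger_gap: 0.0856
grip_force: 0.0
```

play_rows([
  [[-0.1,0.2,0,0],[-0.2,0.4,0,0],[-0.3,0.6,0,0],[-0.4,0.8,0,0],[-0.49,0.98,0,0]],
])

```text
clock: 1.77
eef_pos: [0.4596, 0.2362, 0.2508]
eef_rot: [0.0, 0.854, 0.521, -0.0]
ft_force: [0.3, 0.3, -0.1]
finger_gap: 0.0855
grip_force: 0.0
```

play_rows([
  [[-0.1,0.2,0,0],[-0.2,0.4,0,0],[-0.3,0.6,0,0],[-0.4,0.8,0,0],[-0.49,0.98,0,0]],
])

```text
clock: 2.18
eef_pos: [0.5243, 0.1479, 0.2507]
eef_rot: [-0.0, 0.854, 0.521, -0.0]
ft_force: [0.4, -0.3, -0.9]
finger_gap: 0.0855
grip_force: 0.0
```

play_rows([
  [[-0.11,0.2,0,0],[-0.22,0.4,0,0],[-0.33,0.6,0,0],[-0.44,0.8,0,0],[-0.55,1.0,0,0]],
])

```text
clock: 2.6
eef_pos: [0.5879, 0.0534, 0.2506]
eef_rot: [-0.0, 0.854, 0.521, -0.001]
ft_force: [0.0, 0.3, 0.2]
finger_gap: 0.0858
grip_force: 0.0
```

play_rows([
  [[0,0.09,0.1,0],[0,0.09,0.3,0],[0,0.09,0.5,0],[0,0.09,0.5,0],[0,0.09,0.5,0]],
])

```text
clock: 3.02
eef_pos: [0.5939, 0.0508, 0.1989]
eef_rot: [-0.001, 0.854, 0.521, -0.002]
ft_force: [-0.0, -0.7, 1.0]
finger_gap: 0.0853
grip_force: 0.0
```

Run:
```python
from h import *
c=bot.capture("side"); f=c["frame"]; cv2.imwrite("pics/a1.png",cv2.resize(f[110:270,180:360],None,fx=3,fy=3,interpolation=cv2.INTER_CUBIC))
print(bot.get_state()["eef_pos"])
```

```text
[0.59521725 0.05088712 0.20065064]
```

View pics/a1.png

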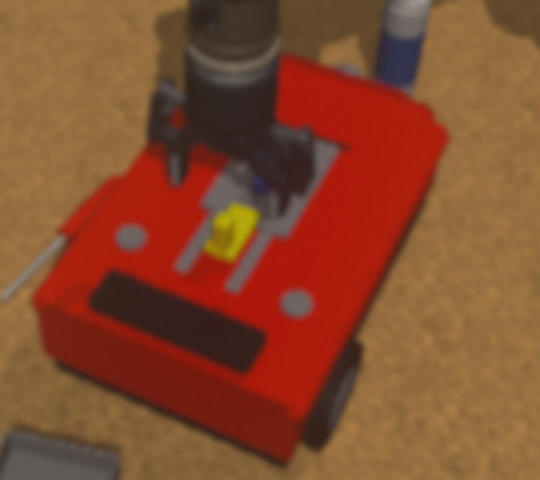

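The fingers (crop 178,170 and 285,200) straddle the post (235,225) evenly. I descend and grip.

play_rows([
  [[0,0,0.15,0],[0,0,0.3,0],[0,0,0.42,0],[0,0,0.48,0],[0,0,0.48,0]],
])

```text
clock: 3.48
eef_pos: [0.5949, 0.0506, 0.1522]
eef_rot: [-0.001, 0.854, 0.521, -0.001]
ft_force: [0.1, -1.9, 0.1]
finger_gap: 0.0851
grip_force: 0.0
```

play_rows([
  [[0,0,0,0],[0,0,0,0],[0,0,0,0],[0,0,0,0],[0,0,0,0]],
], grip=-1, force=30)

```text
clock: 3.9
eef_pos: [0.5962, 0.0503, 0.154]
eef_rot: [0.0, 0.854, 0.521, 0.001]
ft_force: [-0.2, 0.2, -0.5]
finger_gap: 0.0257
grip_force: 0.0
```

play_rows([
  [[0,0,0,0],[0,0,0,0],[0,0,0,0],[0,0,0,0],[0,0,0,0]],
])

```text
clock: 4.32
eef_pos: [0.5974, 0.0498, 0.1541]
eef_rot: [0.001, 0.854, 0.521, 0.001]
ft_force: [3.8, -2.4, 0.5]
finger_gap: 0.0154
grip_force: 35.6
```

play_rows([
  [[0.06,0.01,0,0],[0.12,0.01,0,0],[0.18,0.01,0,0],[0.24,0.01,0,0],[0.28,0.01,0,0]],
])

```text
clock: 4.73
eef_pos: [0.61, 0.0741, 0.1541]
eef_rot: [0.001, 0.853, 0.522, -0.001]
ft_force: [-1.9, -12.1, 9.4]
finger_gap: 0.015
grip_force: 36.8
```

play_rows([
  [[0.01,0,0,0],[0.02,0,0,0],[0.03,0,0,0],[0.03,0,0,0],[0.03,0,0,0]],
])

```text
clock: 5.15
eef_pos: [0.61, 0.0741, 0.1541]
eef_rot: [0.002, 0.853, 0.522, -0.003]
ft_force: [-2.0, -11.4, 8.8]
finger_gap: 0.0156
grip_force: 36.8
```

Run:
```python
from h import *
s=bot.get_state();print(s["eef_pos"],s["ft_force"],s["ft_torque"],s["joint_positions"].round(3))
for n in("top","side"):
    c=bot.capture(n);W=cloud(c);hsv=cv2.cvtColor(c["frame"],cv2.COLOR_BGR2HSV).astype(int)
    H,S=hsv[...,0],hsv[...,1];x,y,z=np.moveaxis(W,-1,0)
    u=np.array([.459,.889]);o=np.array([.548,-.0455])
    m=(H>22)&(H<35)&(S>150)&(z>.135)&(x>.4)&(x<.8)
    p=W[m]; a=(p[:,:2]-o)@u; lo=p[:,2]<.155
    p0=np.load(f"/tmp/{n}.npy");f0=cv2.cvtColor(np.load(f"/tmp/{n}f.npy"),cv2.COLOR_BGR2HSV).astype(int)
    m0=(f0[...,0]>22)&(f0[...,0]<35)&(f0[...,1]>150)&(p0[...,2]>.135)&(p0[...,0]>.4)&(p0[...,0]<.8)
    q=p0[m0];b=(q[:,:2]-o)@u;l0=q[:,2]<.155
    print(n,len(a),np.percentile(a[lo],[2,10,50,98]) if lo.any() else a,np.percentile(b[l0],[2,10,50,98]))
```

```text
[0.61004227 0.07410076 0.15406788] [ -1.97922231 -11.42972746   8.84905517] [-1.97376703  0.27440111 -0.07274693] [ 0.054  0.371  1.717 -0.008  1.057  0.531]
top 25 [0.09034866 0.09374688 0.10144591 0.10817669] [0.05410359 0.05734781 0.07381835 0.1122985 ]
side 75 [0.13299317 0.13580333 0.14174837 0.1444597 ] [0.05833751 0.06119307 0.08229488 0.11683361]
```

play_rows([
  [[0.01,0,0,0],[0.02,0,0,0],[0.03,0,0,0],[0.04,0,0,0],[0.05,0,0,0]],
])

```text
clock: 5.67
eef_pos: [0.6102, 0.0744, 0.154]
eef_rot: [0.004, 0.853, 0.522, -0.008]
ft_force: [-8.0, -23.5, 14.0]
finger_gap: 0.0155
grip_force: 37.4
```

Run:
```python
from h import *
c=bot.capture("side"); f=c["frame"]; cv2.imwrite("pics/a2.png",cv2.resize(f[130:250,190:340],None,fx=5,fy=5,interpolation=cv2.INTER_CUBIC))
```

```text
(no output)
```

View pics/a2.png

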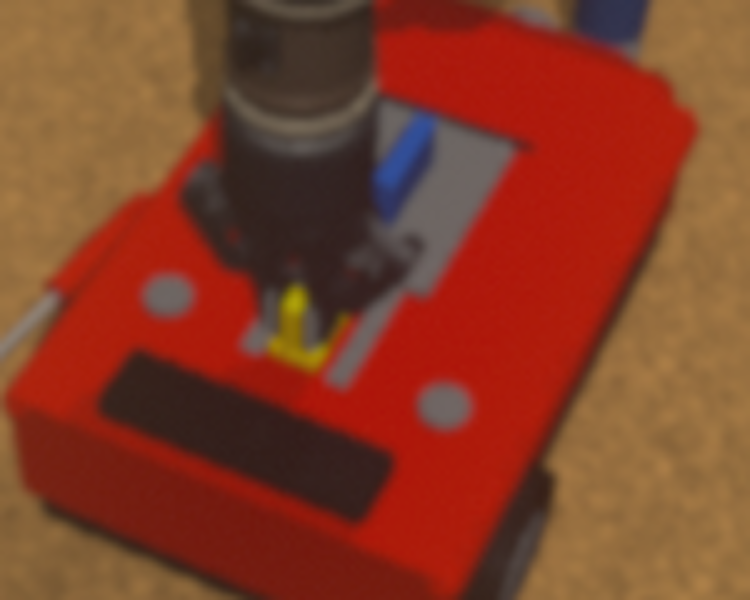

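The catch's plate end (300,355) sits near the ends of the rails and nothing else blocks it. I back off the push, release, rise and check.

play_rows([
  [[-0.03,0,0,0],[-0.06,0,0,0],[-0.06,0,0,0],[-0.06,0,0,0],[-0.06,0,0,0]],
], grip=1)

```text
clock: 6.13
eef_pos: [0.6096, 0.0777, 0.1524]
eef_rot: [-0.001, 0.853, 0.521, -0.001]
ft_force: [0.2, 0.3, 0.3]
finger_gap: 0.075
grip_force: 0.0
```

play_rows([
  [[0,0,0,0],[0,0,-0.2,0],[0,0,-0.4,0],[0,0,-0.6,0],[0,0,-0.7,0]],
])

```text
clock: 6.55
eef_pos: [0.6118, 0.0772, 0.226]
eef_rot: [0.001, 0.853, 0.521, 0.002]
ft_force: [0.9, -0.1, 0.9]
finger_gap: 0.0854
grip_force: 0.0
```

play_rows([
  [[-0.2,0,0,0],[-0.4,0,0,0],[-0.6,0,0,0],[-0.8,0,0,0],[-1,0,0,0]],
])

```text
clock: 6.97
eef_pos: [0.5639, -0.0126, 0.2228]
eef_rot: [-0.0, 0.853, 0.521, -0.0]
ft_force: [-0.3, -0.2, 0.9]
finger_gap: 0.0857
grip_force: 0.0
```

```bash
cat > m.py <<'E'
from h import *
print(bot.get_state()["eef_pos"],bot.get_state()["ft_force"])
for n in("top","side"):
    c=bot.capture(n);W=cloud(c);hsv=cv2.cvtColor(c["frame"],cv2.COLOR_BGR2HSV).astype(int)
    H,S=hsv[...,0],hsv[...,1];x,y,z=np.moveaxis(W,-1,0)
    for nm,m in (("y",(H>22)&(H<35)&(S>150)&(z>.135)&(x>.4)&(x<.8)),("b",(H>100)&(H<130)&(S>120)&(z>.14)&(x>.4)&(x<.8)&(abs(y)<.2))):
        p=W[m];
        if len(p)<5: print(n,nm,len(p));continue
        t=p[p[:,2]>np.percentile(p[:,2],95)-.008]
        r=cv2.minAreaRect((t[:,:2]*1000).astype(np.float32));print(n,nm,len(t),t.mean(0).round(4),np.round(r[0],1),np.round(r[1],1),r[2])
E
python3 m.py
```

```text
[ 0.56393627 -0.01263741  0.22283252] [-0.34372313 -0.21631195  0.87800844]
top y 6 [0.5603 0.0251 0.5759] [560.2  25.1] [8.6 0. ] 1.2805585861206055
top b 0
side y 34 [0.6088 0.0764 0.1795] [608.6  75.5] [16.5 11.9] 52.13813018798828
side b 62 [ 0.548  -0.0416  0.1727] [546.9 -44.7] [57.2 11.4] 63.85159683227539
```

play_rows([
  [[-0.12,0,0.05,0],[-0.24,0,0.2,0],[-0.38,0,0.4,0],[-0.38,0,0.6,0],[-0.38,0,0.7,0]],
])

```text
clock: 7.48
eef_pos: [0.5453, -0.046, 0.1504]
eef_rot: [-0.001, 0.854, 0.521, -0.002]
ft_force: [-1.1, 0.8, 0.8]
finger_gap: 0.0851
grip_force: 0.0
```

play_rows([
  [[0,0,0.05,0],[0,0,0.1,0],[0,0,0.1,0],[0,0,0.1,0],[0,0,0.1,0]],
])

```text
clock: 7.9
eef_pos: [0.5483, -0.046, 0.1443]
eef_rot: [0.001, 0.853, 0.521, 0.001]
ft_force: [0.1, -0.8, 0.4]
finger_gap: 0.0855
grip_force: 0.0
```

play_rows([
  [[0,0,0,0],[0,0,0,0],[0,0,0,0],[0,0,0,0],[0,0,0,0]],
], grip=-1, force=60)

```text
clock: 8.32
eef_pos: [0.5473, -0.0462, 0.1435]
eef_rot: [0.0, 0.854, 0.521, 0.0]
ft_force: [1.5, -0.5, 0.1]
finger_gap: 0.0261
grip_force: 0.0
```

play_rows([
  [[0,0,0,0],[0,0,0,0],[0,0,0,0],[0,0,0,0],[0,0,0,0]],
])

```text
clock: 8.73
eef_pos: [0.5475, -0.0462, 0.1435]
eef_rot: [0.0, 0.854, 0.521, 0.0]
ft_force: [0.0, -0.6, 2.0]
finger_gap: 0.0135
grip_force: 59.0
```

play_rows([
  [[0,0,-0.06,0],[0,0,-0.14,0],[0,0,-0.24,0],[0,0,-0.36,0],[0,0,-0.48,0]],
])

```text
clock: 9.15
eef_pos: [0.547, -0.046, 0.1924]
eef_rot: [-0.0, 0.854, 0.521, -0.0]
ft_force: [0.4, 0.5, -1.6]
finger_gap: 0.013
grip_force: 58.6
```

play_rows([
  [[0,0,-0.15,0],[0,0,-0.3,0],[0,0,-0.45,0],[0,0,-0.6,0],[0,0,-0.7,0]],
])

```text
clock: 9.57
eef_pos: [0.5481, -0.0462, 0.2643]
eef_rot: [0.001, 0.854, 0.521, 0.001]
ft_force: [-0.5, -0.9, -1.5]
finger_gap: 0.0133
grip_force: 58.7
```

Run:
```python
from h import *
c=bot.capture("side"); f=c["frame"]; cv2.imwrite("pics/a3.png",cv2.resize(f[70:290,170:370],None,fx=2.7,fy=2.7,interpolation=cv2.INTER_CUBIC))
s=bot.get_state();print(s["eef_pos"],s["ft_force"],s["ft_torque"],s["joint_positions"].round(3))
```

```text
[ 0.54925627 -0.04641966  0.26612279] [ 0.59567461 -1.11612528 -1.1634918 ] [-0.01063455 -0.04146441  0.03361879] [-0.163  0.13   1.778  0.     1.227  0.312]
```

View pics/a3.png

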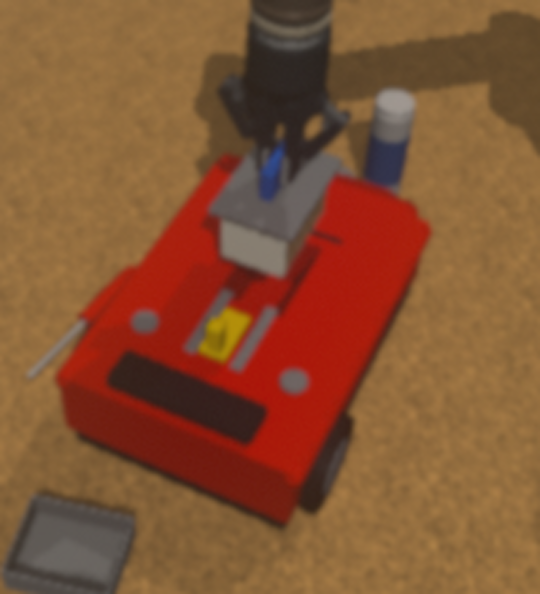

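The cassette is clear of its bay: its body bottom is at crop (260,265) and the catch is back at (222,335). The tool cannot tilt. So I will turn it 90°, rest one end of its bottom on the cleaner's near side edge, and pivot the rib in lightly closed pads.

play_rows([
  [[0.03,-0.12,-0.06,-0.13],[0.06,-0.24,-0.12,-0.26],[0.09,-0.36,-0.18,-0.4],[0.12,-0.48,-0.24,-0.53],[0.14,-0.58,-0.3,-0.667]],
])

```text
clock: 10.03
eef_pos: [0.501, -0.0066, 0.2913]
eef_rot: [-0.001, 0.688, 0.726, -0.0]
ft_force: [-0.1, 0.4, -3.0]
finger_gap: 0.0132
grip_force: 58.8
```

play_rows([
  [[0.08,-0.09,0,-0.13],[0.16,-0.18,0,-0.26],[0.24,-0.27,0,-0.4],[0.33,-0.36,0,-0.53],[0.41,-0.44,0,-0.667]],
])

```text
clock: 10.45
eef_pos: [0.4551, 0.0321, 0.2911]
eef_rot: [-0.0, 0.476, 0.879, -0.0]
ft_force: [-0.1, 0.7, -2.3]
finger_gap: 0.0132
grip_force: 58.8
```

play_rows([
  [[0.11,-0.03,0,-0.13],[0.22,-0.07,0,-0.26],[0.33,-0.1,0,-0.4],[0.44,-0.14,0,-0.53],[0.57,-0.17,0,-0.667]],
])

```text
clock: 10.87
eef_pos: [0.4102, 0.0704, 0.2912]
eef_rot: [-0.0, 0.233, 0.973, -0.0]
ft_force: [0.8, 0.9, -1.6]
finger_gap: 0.0132
grip_force: 58.8
```

play_rows([
  [[0,0,0,0],[0,0,0,0],[0,0,0,0],[0,0,0,0],[0,0,0,0]],
])

```text
clock: 11.28
eef_pos: [0.4114, 0.07, 0.2913]
eef_rot: [0.0, 0.236, 0.972, -0.0]
ft_force: [-0.2, -0.9, -1.8]
finger_gap: 0.0133
grip_force: 58.8
```

Run:
```python
from h import *
s=bot.get_state();print(s["eef_pos"],s["ft_force"],s["ft_torque"],s["joint_positions"].round(3));M=rot(s);print(M[:,0],np.degrees(np.arctan2(M[1,0],M[0,0])))
d=s["eef_pos"][:2]-np.array([.5664,-.010]);print("cleaner xy",d@[.889,-.459],d@[.459,.889])
```

```text
[0.41139319 0.06996962 0.29130736] [-0.16851342 -0.85788393 -1.82503075] [0.00929269 0.00865016 0.04452344] [ 0.064 -0.169  2.02  -0.     1.29  -1.031]
[-8.89042415e-01  4.57824786e-01 -2.21218598e-04] 152.7531654972878
cleaner xy -0.17450710958911925 -5.5136383524996635e-05
```

play_rows([
  [[0,0,0.16,0],[0,0,0.34,0],[0,0,0.52,0],[0,0,0.7,0],[0,0,0.78,0]],
])

```text
clock: 11.7
eef_pos: [0.4096, 0.0699, 0.2109]
eef_rot: [-0.002, 0.235, 0.972, -0.001]
ft_force: [-1.1, -0.3, -2.5]
finger_gap: 0.0129
grip_force: 58.7
```

play_rows([
  [[0,0,0,0],[0,0,0,0],[0,0,0.02,0],[0,0,0.04,0],[0,0,0.05,0]],
], force=25)

```text
clock: 12.12
eef_pos: [0.4117, 0.0704, 0.2091]
eef_rot: [0.001, 0.235, 0.972, 0.0]
ft_force: [-0.5, 0.5, -2.8]
finger_gap: 0.0131
grip_force: 58.8
```

play_rows([
  [[0.05,0,0.02,0],[0.1,0,0.05,0],[0.15,0,0.08,0],[0.2,0,0.12,0],[0.24,0,0.15,0]],
])

```text
clock: 12.53
eef_pos: [0.3903, 0.0818, 0.1944]
eef_rot: [0.002, 0.235, 0.972, 0.001]
ft_force: [0.8, -0.1, 6.5]
finger_gap: 0.013
grip_force: 61.5
```

Run:
```python
from h import *
c=bot.capture("side"); f=c["frame"]; cv2.imwrite("pics/a4.png",cv2.resize(f[70:270,200:400],None,fx=2.9,fy=2.9,interpolation=cv2.INTER_CUBIC))
s=bot.get_state();print(s["eef_pos"],s["ft_force"],s["ft_torque"],s["grip_force"])
```

```text
[0.38928196 0.08215556 0.19366493] [0.07927045 0.51735269 5.57186391] [-0.17271831 -0.54728588  0.05699017] 61.54690861701965
```

View pics/a4.png

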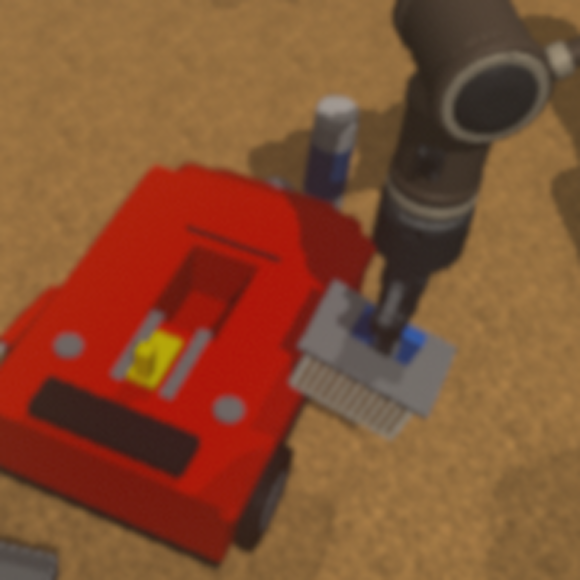

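The cassette's flange (370,350) is now over the near side edge and starting to tip. I add a tilt measurement.

```bash
cat > tilt.py <<'E'
from h import *
s=bot.get_state();M=rot(s);G=s["eef_pos"]+M@[0,0,bot.hold_point_z]
print("G",G.round(4),"F",s["ft_force"].round(1),"T",s["ft_torque"].round(2),"grip",s["grip_force"],"t",s["clock"])
for n in("side","top"):
    c=bot.capture(n);W=cloud(c);hsv=cv2.cvtColor(c["frame"],cv2.COLOR_BGR2HSV).astype(int)
    V=(W-G)@M  # tool axes rel. G: x outboard, z down
    m=(np.linalg.norm(V,axis=-1)<.085)&(hsv[...,1]<60)&(hsv[...,2]>60)&(abs(V[...,1])>.012)
    p=V[m]; best=None;rng=np.random.default_rng(0)
    if len(p)<40: print(n,len(p));continue
    for _ in range(400):
        a=p[rng.choice(len(p),3,False)];k=np.cross(a[1]-a[0],a[2]-a[0]);l=np.linalg.norm(k)
        if l<1e-6: continue
        k/=l;d=abs((p-a[0])@k)<.004
        if best is None or d.sum()>best.sum(): best=d
    q=p[best];k=np.linalg.svd(q-q.mean(0))[2][2];k*=np.sign(k[2]) or 1
    print(n,len(p),best.sum(),"normal",k.round(3),"dist",(q.mean(0)@k).round(4),"tilt",np.degrees(np.arccos(k[2])).round(1))
E
python3 tilt.py
```

```text
G [0.3893 0.0821 0.2124] F [0.1 0.5 5.6] T [-0.17 -0.55  0.06] grip 61.54690861701965 t 12.5833
side 796 713 normal [-0.236  0.002  0.972] dist 0.0246 tilt 13.7
top 434 412 normal [-0.235  0.005  0.972] dist 0.0259 tilt 13.6
```

Tilt is 13.7° with the flange at 25 mm, as planned. I continue the arc.

play_rows([
  [[0.04,0,0.04,0],[0.08,0,0.08,0],[0.12,0,0.12,0],[0.16,0,0.16,0],[0.19,0,0.2,0]],
])

```text
clock: 13.1
eef_pos: [0.3731, 0.0906, 0.174]
eef_rot: [0.001, 0.235, 0.972, 0.001]
ft_force: [-0.5, -0.1, 4.0]
finger_gap: 0.0132
grip_force: 65.3
```

play_rows([
  [[0.03,0,0.05,0],[0.06,0,0.1,0],[0.09,0,0.15,0],[0.11,0,0.2,0],[0.13,0,0.25,0]],
])

```text
clock: 13.52
eef_pos: [0.3607, 0.0968, 0.1486]
eef_rot: [-0.0, 0.235, 0.972, 0.001]
ft_force: [-1.4, 2.1, 6.9]
finger_gap: 0.0128
grip_force: 70.4
```

```bash
python3 tilt.py
```

```text
G [0.3607 0.0968 0.1673] F [-1.4  2.1  6.9] T [ 0.04 -0.2   0.07] grip 70.38394689559937 t 13.5167
side 627 556 normal [-0.669 -0.006  0.743] dist 0.0245 tilt 42.0
top 382 293 normal [-0.666 -0.008  0.746] dist 0.0252 tilt 41.7
```

play_rows([
  [[0.02,0,0.07,0],[0.04,0,0.14,0],[0.05,0,0.21,0],[0.06,0,0.27,0],[0.07,0,0.33,0]],
])

```text
clock: 14.03
eef_pos: [0.3535, 0.0997, 0.115]
eef_rot: [-0.001, 0.235, 0.972, 0.0]
ft_force: [-3.8, 2.7, 4.8]
finger_gap: 0.0131
grip_force: 74.7
```

```bash
python3 tilt.py
```

```text
G [0.3536 0.0996 0.1337] F [-3.8  2.7  4.8] T [0.18 0.05 0.05] grip 74.71335411071777 t 14.0333
side 515 414 normal [-0.852 -0.016  0.523] dist 0.0243 tilt 58.5
top 301 164 normal [-0.845  0.     0.535] dist 0.0244 tilt 57.7
```

play_rows([
  [[0,0,0.01,0],[0,0,0.02,0],[0,0,0.03,0],[0,0,0.04,0],[0,0,0.04,0]],
])

```text
clock: 14.55
eef_pos: [0.3524, 0.0995, 0.1107]
eef_rot: [-0.003, 0.235, 0.972, -0.0]
ft_force: [-6.3, 3.8, 3.6]
finger_gap: 0.0129
grip_force: 75.1
```

play_rows([
  [[0,0,0,0],[0,0,0,0],[0,0,0,0],[0,0,0,0],[0,0,0,0]],
], force=120, grip=-1)

```text
clock: 14.97
eef_pos: [0.3524, 0.0995, 0.1108]
eef_rot: [-0.003, 0.235, 0.972, -0.0]
ft_force: [-6.3, 4.7, 3.4]
finger_gap: 0.0125
grip_force: 116.8
```

play_rows([
  [[0.05,0,-0.1,0],[0.1,0,-0.24,0],[0.15,0,-0.4,0],[0.15,0,-0.57,0],[0.15,0,-0.75,0]],
])

```text
clock: 15.38
eef_pos: [0.3399, 0.1056, 0.1859]
eef_rot: [-0.001, 0.235, 0.972, -0.001]
ft_force: [0.1, -0.2, -1.7]
finger_gap: 0.0127
grip_force: 116.9
```

play_rows([
  [[0,0,-0.2,0],[0,0,-0.4,0],[0,0,-0.6,0],[0,0,-0.78,0],[0,0,-0.88,0]],
])

```text
clock: 15.8
eef_pos: [0.342, 0.1059, 0.2759]
eef_rot: [0.001, 0.235, 0.972, 0.0]
ft_force: [1.0, 0.5, -2.9]
finger_gap: 0.0124
grip_force: 117.0
```

play_rows([
  [[0,0,-0.13,0],[0,0,-0.26,0],[0,0,-0.36,0],[0,0,-0.42,0],[0,0,-0.45,0]],
])

```text
clock: 16.22
eef_pos: [0.3417, 0.1059, 0.3196]
eef_rot: [0.0, 0.235, 0.972, 0.0]
ft_force: [1.2, -0.3, -3.4]
finger_gap: 0.0124
grip_force: 117.0
```

play_rows([
  [[0,0,0,0],[0,0,0,0],[0,0,0,0],[0,0,0,0],[0,0,0,0]],
])

```text
clock: 16.63
eef_pos: [0.3412, 0.1059, 0.3187]
eef_rot: [-0.001, 0.235, 0.972, -0.0]
ft_force: [-0.5, 0.6, -2.1]
finger_gap: 0.0123
grip_force: 117.0
```

```bash
python3 tilt.py; python3 m.py
python3 - <<'E'
from h import *
c=bot.capture("side"); cv2.imwrite("pics/a5.png",c["frame"])
E
```

```text
G [0.3413 0.1059 0.3374] F [-0.5  0.6 -2.1] T [ 0.05  0.11 -0.03] grip 116.97690725326538 t 16.6333
side 710 550 normal [-0.862 -0.02   0.506] dist 0.0242 tilt 59.6
top 489 279 normal [-0.859  0.005  0.512] dist 0.0252 tilt 59.2
[0.34141911 0.10593525 0.31893627] [ 0.18332048  0.73240493 -1.74078623]
top y 34 [0.6087 0.0724 0.1793] [608.7  72.5] [14.5 14.8] 64.13577270507812
top b 0
side y 33 [0.6096 0.0762 0.1804] [609.5  74.8] [17.6 13.6] 59.47542190551758
side b 0
```

View pics/a5.png

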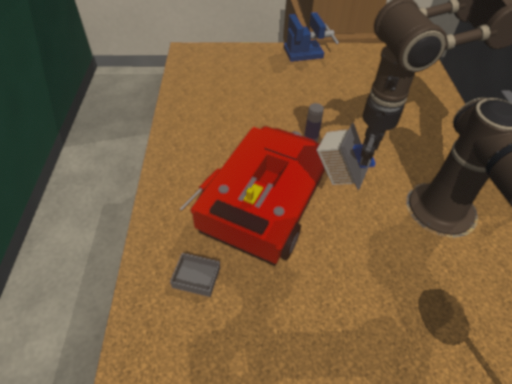

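The cassette is held at 59.5° with its pleats visible at (335,155), clear of everything. The catch post measures about 135 mm from the bay centre, so it is at its stop. The screwdriver, can and tray have not moved. I hand in.

```bash
python3 -c "
from bench import bot
print(bot.finish_job())"
```

```text
the job is handed in; nothing more can be done
None
```

I slid the catch back to its stop, drew the cassette straight up out of its bay and handed the job in with it held still at about 59.5°, its middle about 18 cm above the deck; since the tool cannot tilt, I tipped it by pivoting it in the grip against the cleaner's near side edge.

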